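Unstack the lids and close the four storage jars

ROBOT

A 7-joint arm with a two-finger parallel gripper is mounted at the origin on a cart in front of the work surface, level with it; the furniture and walls round the work are solid. World frame = base frame: x ahead of the robot, y to its left, z up, the work surface at z = 0. Lengths are in m, angles in rad, forces in N, time in s.
With the tool pointing down it reaches from about 0.425 to 0.925 m from the base axis. Payload 6.8 kg.
Tool frame: the origin (TCP) lies between the finger pads; the fingertips stand 22 mm ahead of it and the grasp point (between the pads) lies 3 mm ahead of it; z points along the fingers, y is the line along which they close (so a half turn about z gives the same grasp; the last joint's range is limited). The gripper opens to 85 mm and grips with 20 to 120 N. Pads are 22 mm wide; open, the fingers measure 114 mm over their backs; the gripper's body (76 mm by 85 mm) begins 54 mm behind the grasp point. The pads swing forward as they close: fully open they stand 13 mm farther back than shut.
Start: joints at [0.999, 0.477, 0.022, 1.555, -0.011, 1.109, -0.083], TCP at [0.302, -0.604, 0.253] pointing down, gripper open.
Joint ranges: [-2.96, 2.96], [-0.34, 2.1], [-1.41, 1.46], [0.24, 2.44], [-1.37, 4.51], [0.17, 1.92], [-2.96, 2.96]. Speed limits (rad/s): [2.39, 2.39, 3.14, 3.14, 3.14, 3.14, 3.14].

INTERFACE

Orientations are given as a unit quaternion [w, x, y, z].
In Python, from station import bot gives the robot as it stands.
- The arm moves only by the tool servo_tool, never from a script. Its argument "motion" is a list that holds one entry, the list of rows, each a list of 5 numbers: the opening, from 0 (shut) to 1 (fully open), then the shift along the world's x, y, z each as a share of 0.04 m, from -1 to 1, then the turn about the world's z as a share of 0.12 rad, from -1 to 1. A call has 1 to 20 rows; each row shifts and turns the commanded pose from where the row before left it; what a row does not reach is not made up. A row lasts 1/10 s, in which the tool goes at most 50 mm and 8.59 degrees, less where a joint would pass 70% of its speed; a pose out of reach is approached as far as the arm can. A call with a number of a shift or a turn outside -1 to 1 is refused whole. A call with a gripper value outside its range is refused whole. The fingers move at their own pace and stop on an object; "newtons" is the grip in N (left out, the last holds). Time passes only in rows, so rows that do not move let the fingers close. It gives the time, the measured TCP pose, the force, the opening and the grip force at its end, in the units of the state.
- bot.get_obs(): the state, without advancing time (a new reading comes with each control period).
- bot.read_camera(name): name is "scene" or "top" or "wrist"; returns (picture, depth): 400x640x3 uint8, red, green, blue; 400x640 float32, m along the optical axis (not along the pixel's ray), 0 where there is no reading.
- bot.get_calibration(name): a dict with "fovy" (degrees; the focal length in pixels is half the picture's height over the tangent of half this angle, whatever the lens; pixels are square), "cx", "cy" (the principal point, pixels), "view" (4x4, takes a point from world to camera coordinates). Camera axes: x right, y down, z forward; pixel columns grow to the right and rows downward; lengths in m; the calibration is good to about 2 mm. A picture is of the moment at which its call begins: read the wrist's pose just before it. get_calibration takes no time and is no camera call; for the wrist camera it gives the pose at the moment of the call.
- bot.hand_in(): hands the job in; it is judged then, once.
The state is a dict: "t": time; "q": joint angles; "joint_vel": joint speeds; "joint_torque": joint torques, N m; "eef_pos": TCP position; "tool_rot": TCP orientation; "contact_force": force on the tool from outside, world axes, zero at the start; "torque": the same for the moment, N m; "gripper_width": opening from 0.0 (shut) to 1.0 (fully open); "grasp_force": force on a finger pad.
Only numpy, scipy, OpenCV 4.12 (cv2) and the standard library are available. Lean on these libraries where they do the work, as an engineer would, in place of code of your own. Each camera call takes 0.05 s, during which the arm holds its last target. There are 200 camera calls.

TASK

The wooden lids of the four white jars are stacked on the small round chopping block. Take the stack apart and close every jar with the lid of its own size, lying flat and centred on the rim; the jars stay standing where they are.

Things in the scene. Friction and masses are not known exactly. Their poses are not given: they have to be found in the camera images.
- lid_tiny: smallest of four flat round light-wood lids: disc 60 mm across, 9 mm thick, flat underneath; on its middle a round knob 34 mm across, 18 mm high (27 mm in all), to grip it by. Origin: centre of the underside, z up through the knob. 0.08 to 0.2 kg. At the start stacked: each lid rests on the knob of the next larger, the largest on the chopping block.
- jar_tiny: smallest of the four open white stoneware jars, standing loose: rim 60 mm across and flat, 10 mm wide (mouth 40 mm), 85 mm high, about 0.55 kg. Takes lid_tiny, of the same 60 mm diameter, lying flat on the rim. Origin: centre of the underside, z up.
- lid_small: second smallest of four flat round light-wood lids: disc 78 mm across, 9 mm thick, flat underneath; on its middle a round knob 34 mm across, 18 mm high (27 mm in all), to grip it by. Origin: centre of the underside, z up through the knob. 0.08 to 0.2 kg. At the start stacked: each lid rests on the knob of the next larger, the largest on the chopping block.
- jar_small: second smallest of the four open white stoneware jars, standing loose: rim 78 mm across and flat, 10 mm wide (mouth 58 mm), 78 mm high, about 0.55 kg. Takes lid_small, of the same 78 mm diameter, lying flat on the rim. Origin: centre of the underside, z up.
- lid_medium: second largest of four flat round light-wood lids: disc 96 mm across, 9 mm thick, flat underneath; on its middle a round knob 34 mm across, 18 mm high (27 mm in all), to grip it by. Origin: centre of the underside, z up through the knob. 0.08 to 0.2 kg. At the start stacked: each lid rests on the knob of the next larger, the largest on the chopping block.
- jar_medium: second largest of the four open white stoneware jars, standing loose: rim 96 mm across and flat, 10 mm wide (mouth 76 mm), 71 mm high, about 0.55 kg. Takes lid_medium, of the same 96 mm diameter, lying flat on the rim. Origin: centre of the underside, z up.
- lid_large: largest of four flat round light-wood lids: disc 114 mm across, 9 mm thick, flat underneath; on its middle a round knob 34 mm across, 18 mm high (27 mm in all), to grip it by. Origin: centre of the underside, z up through the knob. 0.08 to 0.2 kg. At the start stacked: each lid rests on the knob of the next larger, the largest on the chopping block.
- jar_large: largest of the four open white stoneware jars, standing loose: rim 114 mm across and flat, 10 mm wide (mouth 94 mm), 64 mm high, about 0.55 kg. Takes lid_large, of the same 114 mm diameter, lying flat on the rim. Origin: centre of the underside, z up.
- block: fixed round dark-wood chopping block, 118 mm across, its flat top 55 mm high, on which the lids are stacked. Origin: centre of the underside, z up.
Things that resemble listed ones, but are neither listed nor needed, are in the scene too. Leave any black look-alike of the lid_tiny alone.

How it is judged:
By the outcome, as a careful person would: the job done as asked, in the order asked, and still so for the second after the job is handed in, with the robot touching nothing.
It also fails if it takes over 112 s, if anything falls off the work surface, if the arm or the gripper's body presses on something with over 40 N, if the wrist force passes 120 N, or if a joint passes its speed limit or range.

## Working session

There is one attempt and no reset: what is moved stays moved. The work goes in short steps, Python scripts to look and compute and a tool call to move; the robot and the scene stay as the last step left them, time stands still between calls to the robot, and variables do not carry over. Pictures are saved under pics/ and viewed, at most 14 in all, crops included, and the job is handed in when it is done.

Besides the shell and the picture viewer there is one more tool, called after "Call:" by a JSON object that holds its "fn" and its "kwargs", one argument or row to a line. servo_tool: Moves the arm, as the interface text tells. Shift numbers are shares of 0.04 m and turn numbers shares of 0.12 rad, none past 1 either way. Its arguments: {"type":"object","properties":{"motion":{"type":"array"},"newtons":{"type":"number"}},"required":["motion"]}

```bash
mkdir -p pics
cat > h.py <<'E'
import numpy as np, cv2
from station import bot
def snap(name,fn):
    c=bot.get_calibration(name); im,d=bot.read_camera(name)
    cv2.imwrite(f'pics/{fn}.png',im[:,:,::-1]); np.savez(f'pics/{fn}.npz',im=im,d=d,view=c['view'],k=[200/np.tan(np.radians(c['fovy'])/2),c['cx'],c['cy']])
def load(fn): return np.load(f'pics/{fn}.npz')
def world(s,u,v,z=None):
    f,cx,cy=s['k']; V=np.linalg.inv(s['view']); r=V[:3,:3]@np.array([(u-cx)/f,(v-cy)/f,1]); o=V[:3,3]
    t=s['d'][int(round(v)),int(round(u))] if z is None else (z-o[2])/r[2]
    return o+t*r
def cloud(s):
    f,cx,cy=s['k']; V=np.linalg.inv(s['view']); v,u=np.mgrid[:400,:640]; d=s['d']
    P=np.stack([(u-cx)/f*d,(v-cy)/f*d,d],-1)@V[:3,:3].T+V[:3,3]; P[d==0]=np.nan; return P
E
python3 - <<'E'
from h import *
snap('top','top0'); snap('scene','scene0')
for n in('top0','scene0'): s=load(n); print(s['k'],np.linalg.inv(s['view'])[:3])
print(bot.get_obs())
E
```

```text
[452.05078372 324.35247847 201.74226966] [[ 0.01829743 -0.99279565  0.1184145   0.33155701]
 [-0.9996823  -0.02021934 -0.0150493  -0.35071124]
 [ 0.01733514 -0.11810152 -0.9928502   1.24603101]]
[513.47024652 317.65994855 215.56790109] [[ 0.40304379  0.75034357 -0.52396587  1.06734458]
 [ 0.91504948 -0.3207078   0.24460369 -0.65304501]
 [ 0.01549686 -0.57804069 -0.81586078  1.05596476]]
{'t': 0.1, 'q': array([ 0.99889464,  0.47773569,  0.02236232,  1.55629655, -0.01149578,
        1.10929694, -0.0830765 ]), 'joint_vel': array([-0.00044401, -0.00244537,  0.00100183, -0.00307453,  0.00046311,
        0.00117359, -0.00142902]), 'joint_torque': array([ 4.50148407e-03, -5.97759426e+01,  1.61337107e+00, -2.81957996e+01,
        1.28390815e-02,  4.94078704e-03, -2.92664811e-05]), 'eef_pos': array([ 0.3017353 , -0.60328058,  0.25243471]), 'tool_rot': array([-7.65092112e-04,  9.73227695e-01,  2.29841699e-01, -2.47177464e-04]), 'contact_force': array([ 1.22362481, -0.37434318,  0.2829443 ]), 'torque': array([ 0.03152356,  0.00550905, -0.02665811]), 'grasp_force': 0.0, 'gripper_width': 0.9997617219682126}
```

View pics/top0.png

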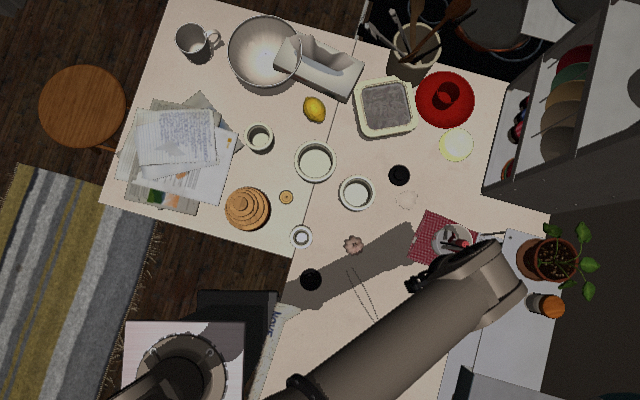

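View pics/scene0.png

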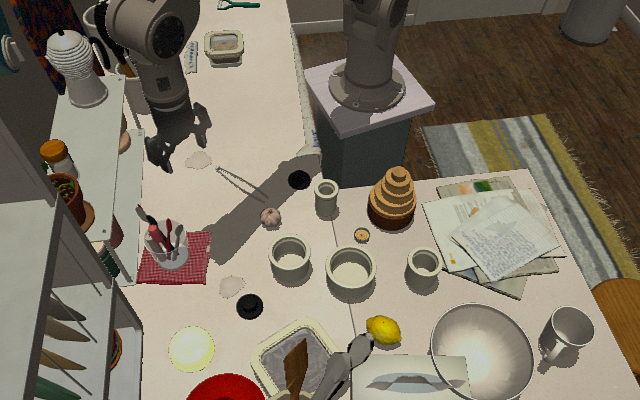

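The top view shows jars at (301,236) tiny, (259,137) small, (356,193) medium and (315,161) large, and the lid stack at (247,208). Black look-alikes are at (399,175) and (311,279). The scene view agrees: the stack is at (391,195), with jars at (326,200), (423,268), (290,258) and (351,270). Next I measure each of these in both views.

```bash
cat > m.py <<'E'
from h import *
from scipy.optimize import least_squares
def rim(s,c,h,R,tol=.006):
    P=cloud(s); d=np.hypot(P[...,0]-c[0],P[...,1]-c[1])
    q=P[(d<R+.02)&(abs(P[...,2]-h)<tol)]
    return q
def fit(q):
    # top-surface points: enclosing circle of the hull
    (x,y),r=cv2.minEnclosingCircle(q[:,:2].astype(np.float32)); return np.r_[x,y,r,np.median(q[:,2])]
E
python3 - <<'E'
from m import *
np.set_printoptions(precision=4,suppress=True)
J={'tiny':(301,236,.085,.03),'small':(259,137,.078,.039),'medium':(356,193,.071,.048),'large':(315,161,.064,.057)}
t=load('top0');sc=load('scene0')
for n,(u,v,h,R) in J.items():
    c=world(t,u,v,h); 
    for s in(t,sc): 
        q=rim(s,c,h,R); print(n,c,len(q),fit(q) if len(q)>5 else '')
c=world(t,247,208,.12);print(c)
for n,h,R in(('L',.064,.057),('M',.091,.048),('S',.118,.039),('T',.145,.03),('knob',.163,.017)):
    for s in(t,sc):
        q=rim(s,c,h,R,.004); print(n,len(q),fit(q) if len(q)>5 else '')
E
```

```text
tiny [ 0.3805 -0.3101  0.085 ] 236 [ 0.3781 -0.3097  0.0298  0.0843]
tiny [ 0.3805 -0.3101  0.085 ] 257 [ 0.3766 -0.3113  0.0324  0.084 ]
small [ 0.6395 -0.1927  0.078 ] 312 [ 0.6444 -0.19    0.0394  0.0776]
small [ 0.6395 -0.1927  0.078 ] 435 [ 0.6433 -0.1906  0.0408  0.077 ]
medium [ 0.4965 -0.4512  0.071 ] 395 [ 0.4992 -0.4546  0.0479  0.0705]
medium [ 0.4965 -0.4512  0.071 ] 523 [ 0.4973 -0.4575  0.0495  0.0702]
large [ 0.5812 -0.3417  0.064 ] 471 [ 0.5835 -0.3412  0.0571  0.0634]
large [ 0.5812 -0.3417  0.064 ] 660 [ 0.5818 -0.3434  0.0581  0.0632]
[ 0.4462 -0.1749  0.12  ]
L 338 [ 0.4528 -0.1641  0.0574  0.0635]
L 429 [ 0.4516 -0.1666  0.0577  0.0633]
M 299 [ 0.4544 -0.1648  0.0484  0.091 ]
M 408 [ 0.4539 -0.1667  0.0484  0.0907]
S 261 [ 0.4547 -0.1611  0.0389  0.1175]
S 319 [ 0.4558 -0.163   0.0397  0.1174]
T 289 [ 0.4536 -0.1639  0.0301  0.1448]
T 237 [ 0.4534 -0.1671  0.0317  0.1445]
knob 142 [ 0.4532 -0.1637  0.0169  0.1625]
knob 137 [ 0.4534 -0.1647  0.0187  0.1624]
```

Call:
{"fn": "servo_tool", "kwargs": {
  "motion": [
    [[0.7,0.1,0.3,0,0],[0.7,0.3,0.9,0,0],[0.7,0.3,0.9,0,0],[0.7,0.3,0.9,0,0],[0.7,0.3,0.9,0,0],[0.7,0.3,0.9,0,0],[0.7,0.3,0.9,0,0],[0.7,0.3,0.9,0,0],[0.7,0.3,0.9,0,0],[0.7,0.3,0.9,0,0],[0.7,0.3,0.9,0,0],[0.7,0.3,0.9,0,0],[0.7,0.3,0.7,0,0],[0.7,0.1,0.1,0,0],[0.7,0,0,0,0],[0.7,0,0,0,0]]
  ],
  "newtons": 30
}}

```text
t: 1.7
eef_pos: [0.4533, -0.1644, 0.2531]
tool_rot: [0.0, 0.973, 0.229, -0.0]
contact_force: [0.3, -0.2, -0.5]
gripper_width: 0.697
grasp_force: 0.0
```

Run:
```python
from m import *
np.set_printoptions(precision=4,suppress=True)
snap('wrist','w0'); s=load('w0'); c=(.4534,-.1645)
for n,h,R in(('L',.064,.057),('M',.091,.048),('S',.118,.039),('T',.145,.03),('knob',.163,.017)):
    q=rim(s,c,h,R,.004); print(n,len(q),fit(q) if len(q)>5 else '')
```

```text
L 1640 [ 0.451  -0.164   0.0572  0.0649]
M 1703 [ 0.4533 -0.1646  0.0479  0.0919]
S 2145 [ 0.4543 -0.1612  0.0389  0.1189]
T 2651 [ 0.4532 -0.164   0.03    0.1459]
knob 1664 [ 0.4531 -0.1637  0.0171  0.1639]
```

View pics/w0.png

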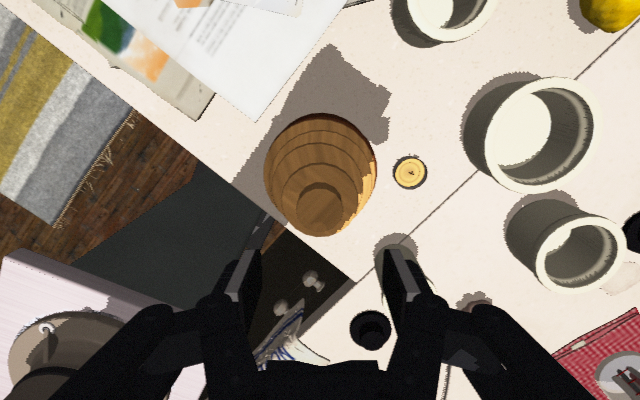

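The picture shows the stack under the gripper, knob at (320,207), with the fingers either side of it. The wrist and top measurements agree within 1 mm, so I go down on lid_tiny.

Call:
{"fn": "servo_tool", "kwargs": {
  "motion": [
    [[0.7,0,0,-0.8,0],[0.7,0,0,-0.8,0],[0.7,0,0,-0.3,0],[0.7,0,0,-0.2,0],[0.7,0,0,0,0],[0.3,0,0,0,0],[0.3,0,0,0,0],[0.3,0,0,0,0],[0.3,0,0,0,0],[0.3,0,0,0,0],[0.3,0,0,0,0],[0.3,0,0,0,0]]
  ],
  "newtons": 30
}}

```text
t: 2.95
eef_pos: [0.4549, -0.1636, 0.1706]
tool_rot: [0.0, 0.973, 0.23, 0.001]
contact_force: [-1.6, 1.7, 6.7]
gripper_width: 0.378
grasp_force: 29.7
```

Call:
{"fn": "servo_tool", "kwargs": {
  "motion": [
    [[0.3,0,0,0.2,0],[0.3,0,0,0.8,0],[0.3,0,0,1,0],[0.3,0,0,0,0],[0.3,0,0,0,0]]
  ]
}}

```text
t: 3.45
eef_pos: [0.4543, -0.1639, 0.2503]
tool_rot: [0.001, 0.973, 0.23, 0.001]
contact_force: [-0.9, -0.5, -1.7]
gripper_width: 0.381
grasp_force: 30.2
```

```bash
cat > w.py <<'E'
import sys
from m import *
np.set_printoptions(precision=4,suppress=True)
fn,R,off=sys.argv[1],float(sys.argv[2]),float(sys.argv[3])
o=bot.get_obs(); p=o['eef_pos']; print(p,o['contact_force'],o['gripper_width'])
snap('wrist',fn); s=load(fn)
P=cloud(s); d=np.hypot(P[...,0]-p[0],P[...,1]-p[1]); h=p[2]-off
q=P[(d<R+.012)&(abs(P[...,2]-h)<.009)]
print(len(q),q[:,2].min(),q[:,2].max()); 
b=np.histogram(q[:,2],9); print(b)
print('fit-eef',fit(q)-np.r_[p[:2],0,p[2]])
E
python3 w.py w1 .03 .025
```

```text
[ 0.4543 -0.1639  0.2503] [-0.9221 -0.4913 -1.7116] 0.380949486334842
3862 0.21764361176370467 0.23433858210900305
(array([  48,  106,  120,  685, 2375,  199,  100,  107,  122]), array([0.2176, 0.2195, 0.2214, 0.2232, 0.2251, 0.2269, 0.2288, 0.2306,
       0.2325, 0.2343]))
fit-eef [-0.0005 -0.0013  0.0301 -0.0246]
```

View pics/w1.png

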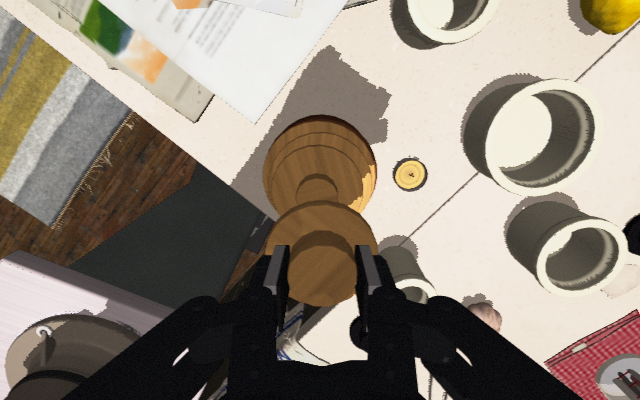

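The picture shows lid_tiny held by its knob at (322,240), level and off the stack, with lid_small's knob visible at (318,185).

Call:
{"fn": "servo_tool", "kwargs": {
  "motion": [
    [[0.3,-0.2,-0.4,0,0],[0.3,-0.4,-0.8,0,0],[0.3,-0.4,-0.8,0,0],[0.3,-0.4,-0.8,0,0],[0.3,-0.4,-0.7,0,0],[0.3,-0.1,-0.12,0,0],[0.3,0,0,-0.8,0],[0.3,0,0,-0.9,0],[0.3,0,0,-0.9,0],[0.3,0,0,-0.3,0],[0.3,0,0,0,0],[0.3,0,0,0,0]]
  ]
}}

```text
t: 4.7
eef_pos: [0.3786, -0.3086, 0.134]
tool_rot: [0.0, 0.973, 0.23, 0.0]
contact_force: [0.4, -0.1, -1.7]
gripper_width: 0.379
grasp_force: 30.3
```

Call:
{"fn": "servo_tool", "kwargs": {
  "motion": [
    [[0.3,0,0,-0.2,0],[0.3,0,0,-0.1,0],[0.3,0,0,-0.07,0],[0.3,0,0,-0.03,0],[0.3,0,0,0,0],[0.3,0,0,0,0]]
  ]
}}

```text
t: 5.3
eef_pos: [0.3793, -0.3094, 0.1195]
tool_rot: [0.001, 0.973, 0.23, 0.001]
contact_force: [-1.4, 2.8, 16.6]
gripper_width: 0.38
grasp_force: 31.8
```

Call:
{"fn": "servo_tool", "kwargs": {
  "motion": [
    [[0.3,0,0,0.03,0],[0.45,0,0,0,0],[0.7,0,0,0,0],[0.7,0,0,0,0],[0.7,0,0,0,0],[0.7,0,0,0.5,0],[0.7,0,0,1,0],[0.7,0,0,1,0],[0.7,0,0,0.8,0],[0.7,0.1,0.1,0,0],[0.7,0,0,0,0]]
  ]
}}

```text
t: 6.4
eef_pos: [0.3827, -0.3041, 0.2509]
tool_rot: [0.0, 0.973, 0.23, 0.001]
contact_force: [0.6, -0.3, -0.1]
gripper_width: 0.7
grasp_force: 0.0
```

```bash
cat > chk.py <<'E'
import sys
from m import *
np.set_printoptions(precision=4,suppress=True)
fn=sys.argv[1]; o=bot.get_obs(); print(o['eef_pos'],o['contact_force'])
snap('wrist',fn); snap('top',fn+'t')
J={'tiny':(.378,-.3099,.085,.03),'small':(.644,-.1902,.078,.039),'medium':(.499,-.4548,.071,.048),'large':(.583,-.3415,.064,.057)}
for w in (fn,fn+'t'):
    s=load(w)
    for n,(x,y,h,R) in J.items():
        for lab,z,r in(('rim',h,R),('disc',h+.009,R),('knob',h+.027,.017)):
            q=rim(s,(x,y),z,r,.0035)
            if len(q)>60: print(w,n,lab,len(q),fit(q),fit(q)[:2]-[x,y])
    for n,h,R in(('L',.064,.057),('M',.091,.048),('S',.118,.039)):
        q=rim(s,(.4534,-.1635),h,R,.0035)
        if len(q)>60: print(w,'stack',n,len(q),fit(q))
E
python3 chk.py w2
```

```text
[ 0.3827 -0.3041  0.2509] [ 0.6126 -0.307  -0.1462]
w2 tiny rim 70 [ 0.3871 -0.2987  0.0257  0.0846] [0.0091 0.0112]
w2 tiny disc 1874 [ 0.378  -0.3105  0.0299  0.0949] [ 0.     -0.0006]
w2 tiny knob 1127 [ 0.378  -0.3103  0.017   0.1129] [-0.     -0.0004]
w2 medium rim 3324 [ 0.498  -0.4554  0.0485  0.072 ] [-0.001  -0.0006]
w2 large rim 2223 [ 0.5752 -0.3458  0.0561  0.0649] [-0.0078 -0.0043]
w2 stack L 2155 [ 0.4509 -0.1649  0.0567  0.0647]
w2 stack M 2791 [ 0.4515 -0.1675  0.0476  0.0917]
w2 stack S 5025 [ 0.4541 -0.1618  0.0392  0.1187]
w2t small rim 258 [ 0.6446 -0.19    0.0392  0.0776] [0.0006 0.0002]
w2t medium rim 334 [ 0.4994 -0.4546  0.0481  0.0705] [0.0004 0.0002]
w2t large rim 396 [ 0.5835 -0.3417  0.0572  0.0637] [ 0.0005 -0.0002]
w2t stack L 137 [ 0.4529 -0.1621  0.0565  0.0639]
w2t stack M 134 [ 0.4541 -0.1642  0.0476  0.0904]
w2t stack S 500 [ 0.4549 -0.1608  0.0388  0.1178]
```

Call:
{"fn": "servo_tool", "kwargs": {
  "motion": [
    [[0.7,0.2,0.4,0,0],[0.7,0.4,0.8,0,0],[0.7,0.4,0.8,0,0],[0.7,0.4,0.8,0,0],[0.7,0.35,0.7,0,0],[0.7,0.04,0.065,0,0],[0.7,0,0,-0.8,0],[0.7,0,0,-0.8,0],[0.7,0,0,-0.7,0],[0.7,0,0,-0.35,0],[0.7,0,0,0,0],[0.3,0,0,0,0],[0.3,0,0,0,0],[0.3,0,0,0,0],[0.3,0,0,0,0],[0.3,0,0,0,0],[0.3,0,0,0,0]]
  ]
}}

```text
t: 8.2
eef_pos: [0.4541, -0.1622, 0.1452]
tool_rot: [0.0, 0.973, 0.23, 0.001]
contact_force: [-1.0, -0.4, 5.6]
gripper_width: 0.376
grasp_force: 30.4
```

Call:
{"fn": "servo_tool", "kwargs": {
  "motion": [
    [[0.3,0,0,0.2,0],[0.3,0,0,0.6,0],[0.3,0,0,1,0],[0.3,0,0,0.7,0],[0.3,0,0,0,0],[0.3,0,0,0,0]]
  ]
}}

```text
t: 8.8
eef_pos: [0.4534, -0.1618, 0.2447]
tool_rot: [0.0, 0.973, 0.23, 0.0]
contact_force: [-0.4, -0.7, -1.4]
gripper_width: 0.378
grasp_force: 30.1
```

```bash
python3 w.py w3 .039 .027
```

```text
[ 0.4534 -0.1618  0.2447] [-0.4473 -0.6571 -1.4128] 0.37819630671159915
8796 0.21014850632418977 0.2267240102854114
(array([  33,   98,  113,  749, 6980,  545,   85,   99,   94]), array([0.2101, 0.212 , 0.2138, 0.2157, 0.2175, 0.2194, 0.2212, 0.223 ,
       0.2249, 0.2267]))
fit-eef [ 0.0011 -0.0008  0.0392 -0.0263]
```

Call:
{"fn": "servo_tool", "kwargs": {
  "motion": [
    [[0.3,0.4,0,0,0],[0.3,0.8,-0.1,0,0],[0.3,0.9,-0.2,0,0],[0.3,0.9,-0.2,0,0],[0.3,0.9,-0.1,0,0],[0.3,0.7,-0.1,0,0],[0.3,0.14,0.01,0,0],[0.3,0,0,-0.6,0],[0.3,0,0,-0.9,0],[0.3,0,0,-0.9,0],[0.3,0,0,-0.5,0],[0.3,0,0,-0.1,0],[0.3,0,0,0,0],[0.3,0,0,0,0]]
  ]
}}

```text
t: 10.25
eef_pos: [0.6437, -0.1896, 0.1256]
tool_rot: [0.0, 0.973, 0.23, 0.001]
contact_force: [-0.1, -0.5, -0.3]
gripper_width: 0.375
grasp_force: 30.2
```

Now down about 11.5 mm to contact, then release.

Call:
{"fn": "servo_tool", "kwargs": {
  "motion": [
    [[0.3,-0.02,0.01,-0.15,0],[0.3,0,0,-0.08,0],[0.3,0,0,-0.05,0],[0.3,0,0,0,0],[0.3,0,0,0,0]]
  ]
}}

```text
t: 10.75
eef_pos: [0.6429, -0.1892, 0.1143]
tool_rot: [0.0, 0.973, 0.23, 0.001]
contact_force: [-1.2, 0.4, 6.0]
gripper_width: 0.381
grasp_force: 30.8
```

Call:
{"fn": "servo_tool", "kwargs": {
  "motion": [
    [[0.45,0,0,0,0],[0.7,0,0,0,0],[0.7,0,0,0,0],[0.7,0,0,0,0],[0.7,0,0,0.5,0],[0.7,0,0,1,0],[0.7,0,0,1,0],[0.7,0,0,0.8,0],[0.7,0,0,0,0],[0.7,0,0,0,0]]
  ]
}}

```text
t: 11.75
eef_pos: [0.6426, -0.1892, 0.2459]
tool_rot: [0.0, 0.973, 0.23, 0.001]
contact_force: [0.2, -0.3, 0.3]
gripper_width: 0.703
grasp_force: 0.0
```

```bash
python3 chk.py w4
```

```text
[ 0.6426 -0.1892  0.2459] [ 0.1978 -0.3375  0.2772]
w4 small disc 4115 [ 0.6442 -0.1901  0.039   0.088 ] [0.0002 0.0001]
w4 small knob 1142 [ 0.6441 -0.19    0.0169  0.1059] [0.0001 0.0002]
w4 medium rim 238 [ 0.4921 -0.4663  0.0457  0.0714] [-0.0069 -0.0115]
w4 large rim 1848 [ 0.5828 -0.3414  0.0573  0.065 ] [-0.0002  0.0001]
w4 stack L 1262 [ 0.4522 -0.1635  0.0568  0.0649]
w4 stack M 878 [ 0.4542 -0.164   0.0477  0.0918]
w4t tiny disc 251 [ 0.3788 -0.3103  0.0298  0.0935] [ 0.0008 -0.0004]
w4t tiny knob 126 [ 0.3789 -0.3102  0.0168  0.1116] [ 0.0009 -0.0003]
w4t small disc 463 [ 0.6447 -0.1896  0.0389  0.0868] [0.0007 0.0006]
w4t small knob 112 [ 0.6442 -0.1905  0.0168  0.1048] [ 0.0002 -0.0003]
w4t medium rim 338 [ 0.4989 -0.455   0.0479  0.0707] [-0.0001 -0.0002]
w4t large rim 407 [ 0.5832 -0.3413  0.057   0.0636] [0.0002 0.0002]
w4t stack L 331 [ 0.4522 -0.1641  0.0568  0.0638]
w4t stack M 837 [ 0.4545 -0.1649  0.0483  0.0908]
```

Call:
{"fn": "servo_tool", "kwargs": {
  "motion": [
    [[0.7,-0.4,0,0,0],[0.7,-0.8,0.1,0,0],[0.7,-0.9,0.2,0,0],[0.7,-0.9,0.2,0,0],[0.7,-0.9,0.1,0,0],[0.7,-0.7,0,0,0],[0.7,-0.11,0.01,0,0],[0.7,0,0,-0.6,0],[0.7,0,0,-0.9,0],[0.7,0,0,-0.9,0],[0.7,0,0,-0.6,0],[0.7,0,0,-0.2,0],[0.7,0,0,0,0],[0.3,0,0,0,0],[0.3,0,0,0,0],[0.3,0,0,0,0],[0.3,0,0,0,0],[0.3,0,0,0,0],[0.3,0,0,0,0]]
  ]
}}

```text
t: 13.75
eef_pos: [0.455, -0.1649, 0.1186]
tool_rot: [0.001, 0.973, 0.23, 0.001]
contact_force: [-1.0, 0.5, 6.8]
gripper_width: 0.378
grasp_force: 30.1
```

Call:
{"fn": "servo_tool", "kwargs": {
  "motion": [
    [[0.3,0,0,0.2,0],[0.3,0,0,0.6,0],[0.3,0,0,1,0],[0.3,0,0,1,0],[0.3,0,0,0.4,0],[0.3,0,0,0,0],[0.3,0,0,0,0]]
  ]
}}

```text
t: 14.45
eef_pos: [0.4534, -0.1647, 0.245]
tool_rot: [0.0, 0.973, 0.23, -0.0]
contact_force: [-0.4, -1.3, -2.2]
gripper_width: 0.382
grasp_force: 30.3
```

```bash
python3 w.py w5 .048 .027
```

```text
[ 0.4534 -0.1647  0.245 ] [-0.4195 -1.2562 -2.2403] 0.3818545784365832
14922 0.2102619661748366 0.22695046446926417
(array([   54,    97,   128,  3113, 11026,   195,    94,    89,   126]), array([0.2103, 0.2121, 0.214 , 0.2158, 0.2177, 0.2195, 0.2214, 0.2232,
       0.2251, 0.227 ]))
fit-eef [-0.001  -0.0017  0.0483 -0.0268]
```

Call:
{"fn": "servo_tool", "kwargs": {
  "motion": [
    [[0.3,0.1,-0.4,0,0],[0.3,0.1,-0.8,0,0],[0.3,0.1,-0.9,0,0],[0.3,0.2,-0.9,0,0],[0.3,0.2,-0.9,0,0],[0.3,0.2,-0.9,0,0],[0.3,0.1,-0.9,0,0],[0.3,0.1,-0.9,0,0],[0.3,0.06,-0.6,0,0],[0.3,0,-0.01,0,0],[0.3,0,0,-0.6,0],[0.3,0,0,-0.9,0],[0.3,0,0,-0.9,0],[0.3,0,0,-0.6,0],[0.3,0,0,-0.18,0],[0.3,0,0,0,0],[0.3,0,0,0,0]]
  ]
}}

```text
t: 16.2
eef_pos: [0.5009, -0.4537, 0.1191]
tool_rot: [0.001, 0.973, 0.23, 0.0]
contact_force: [0.5, -0.4, -1.5]
gripper_width: 0.379
grasp_force: 30.3
```

Call:
{"fn": "servo_tool", "kwargs": {
  "motion": [
    [[0.3,-0.03,0.01,-0.15,0],[0.3,0,0,-0.08,0],[0.3,0,0,-0.06,0],[0.3,0,0,0,0],[0.3,0,0,0,0]]
  ]
}}

```text
t: 16.7
eef_pos: [0.4993, -0.4529, 0.1078]
tool_rot: [0.0, 0.973, 0.23, 0.0]
contact_force: [-2.0, 1.4, 5.0]
gripper_width: 0.378
grasp_force: 30.9
```

Call:
{"fn": "servo_tool", "kwargs": {
  "motion": [
    [[0.45,0,0,0,0],[0.7,0,0,0,0],[0.7,0,0,0,0],[0.7,0,0,0,0],[0.7,0,0,0.5,0],[0.7,0,0,1,0],[0.7,0,0,1,0],[0.7,0,0,0.9,0],[0.7,0,0,0,0],[0.7,0,0,0,0]]
  ]
}}

```text
t: 17.7
eef_pos: [0.4995, -0.453, 0.2435]
tool_rot: [0.001, 0.973, 0.23, 0.001]
contact_force: [0.3, -0.0, -1.2]
gripper_width: 0.704
grasp_force: 0.0
```

```bash
python3 chk.py w6
```

```text
[ 0.4995 -0.453   0.2435] [ 0.263  -0.0338 -1.154 ]
w6 tiny rim 229 [ 0.3829 -0.312   0.0294  0.0841] [ 0.0049 -0.0021]
w6 tiny disc 1656 [ 0.3781 -0.3107  0.0305  0.0946] [ 0.0001 -0.0008]
w6 tiny knob 1123 [ 0.3784 -0.3107  0.0173  0.1126] [ 0.0004 -0.0008]
w6 medium disc 6655 [ 0.4985 -0.4548  0.048   0.081 ] [-0.0005 -0.    ]
w6 medium knob 1100 [ 0.4987 -0.4547  0.0169  0.0989] [-0.0003  0.0001]
w6 large rim 3213 [ 0.5824 -0.3427  0.057   0.0647] [-0.0006 -0.0012]
w6 stack L 7030 [ 0.4519 -0.1657  0.0571  0.0645]
w6t small disc 466 [ 0.6447 -0.19    0.039   0.0869] [0.0007 0.0002]
w6t small knob 113 [ 0.6445 -0.1902  0.0166  0.1047] [0.0005 0.    ]
w6t large rim 376 [ 0.5836 -0.3414  0.0568  0.0638] [0.0006 0.0001]
w6t stack L 1142 [ 0.4523 -0.1637  0.0571  0.0639]
```

Call:
{"fn": "servo_tool", "kwargs": {
  "motion": [
    [[0.7,-0.1,0.4,0,0],[0.7,-0.1,0.8,0,0],[0.7,-0.1,0.9,0,0],[0.7,-0.2,0.9,0,0],[0.7,-0.2,0.9,0,0],[0.7,-0.2,0.9,0,0],[0.7,-0.1,0.9,0,0],[0.7,-0.1,0.9,0,0],[0.7,-0.1,0.6,0,0],[0.7,0,0.02,0,0],[0.7,0,0,-0.6,0],[0.7,0,0,-0.9,0],[0.7,0,0,-0.9,0],[0.7,0,0,-0.8,0],[0.7,0,0,-0.4,0],[0.7,0,0,-0.2,0],[0.7,0,0,0,0],[0.7,0,0,0,0]]
  ]
}}

```text
t: 19.6
eef_pos: [0.4515, -0.1643, 0.0908]
tool_rot: [0.0, 0.973, 0.23, 0.0]
contact_force: [0.7, 0.4, -0.3]
gripper_width: 0.702
grasp_force: 0.0
```

Call:
{"fn": "servo_tool", "kwargs": {
  "motion": [
    [[0.3,0,0,0,0],[0.3,0,0,0,0],[0.3,0,0,0,0],[0.3,0,0,0,0],[0.3,0,0,0,0],[0.3,0,0,0,0]]
  ]
}}

```text
t: 20.2
eef_pos: [0.4518, -0.1641, 0.0917]
tool_rot: [0.001, 0.973, 0.23, 0.001]
contact_force: [-1.3, 0.6, 5.2]
gripper_width: 0.381
grasp_force: 29.3
```

Call:
{"fn": "servo_tool", "kwargs": {
  "motion": [
    [[0.3,0,0,0.2,0],[0.3,0,0,0.6,0],[0.3,0,0,1,0],[0.3,0,0,1,0],[0.3,0,0,0.6,0],[0.3,0,0,0,0],[0.3,0,0,0,0]]
  ]
}}

```text
t: 20.9
eef_pos: [0.451, -0.164, 0.227]
tool_rot: [0.0, 0.973, 0.23, 0.0]
contact_force: [-0.6, -0.4, -1.9]
gripper_width: 0.376
grasp_force: 30.2
```

```bash
python3 w.py w7 .057 .027
```

```text
[ 0.451 -0.164  0.227] [-0.6196 -0.4022 -1.8956] 0.3759851732434022
23185 0.1925939470694204 0.2089574510522631
(array([   49,    77,   122,  5730, 16689,   231,    84,    92,   111]), array([0.1926, 0.1944, 0.1962, 0.198 , 0.1999, 0.2017, 0.2035, 0.2053,
       0.2071, 0.209 ]))
fit-eef [ 0.0001 -0.0014  0.0573 -0.0267]
```

Call:
{"fn": "servo_tool", "kwargs": {
  "motion": [
    [[0.3,0.3,-0.4,0,0],[0.3,0.5,-0.7,0,0],[0.3,0.6,-0.8,0,0],[0.3,0.6,-0.8,0,0],[0.3,0.6,-0.8,0,0],[0.3,0.5,-0.7,0,0],[0.3,0.2,-0.2,0,0],[0.3,0,0,0,0],[0.3,0,0,-0.6,0],[0.3,0,0,-0.9,0],[0.3,0,0,-0.9,0],[0.3,0,0,-0.4,0],[0.3,0,0,-0.08,0],[0.3,0,0,0,0],[0.3,0,0,0,0]]
  ]
}}

```text
t: 22.45
eef_pos: [0.5843, -0.3402, 0.1133]
tool_rot: [0.001, 0.973, 0.23, 0.001]
contact_force: [0.2, -0.1, -1.6]
gripper_width: 0.376
grasp_force: 30.3
```

Call:
{"fn": "servo_tool", "kwargs": {
  "motion": [
    [[0.3,-0.02,0,-0.15,0],[0.3,0,0,-0.1,0],[0.3,0,0,-0.06,0],[0.3,0,0,0,0],[0.3,0,0,0,0]]
  ]
}}

```text
t: 22.95
eef_pos: [0.5825, -0.3401, 0.1007]
tool_rot: [0.0, 0.973, 0.23, 0.0]
contact_force: [-4.7, 1.7, 11.1]
gripper_width: 0.379
grasp_force: 31.2
```

Contact is made, so I release, rise and move back clear of the jars for the check.

Call:
{"fn": "servo_tool", "kwargs": {
  "motion": [
    [[0.45,0,0,0.01,0],[0.7,0,0,0,0],[0.7,0,0,0,0],[0.7,0,0,0,0],[0.7,0,0,0.5,0],[0.7,0,0,1,0],[0.7,0,0,1,0],[0.7,0,0,0.9,0],[0.7,0,0,0,0],[0.7,0,0,0,0]]
  ]
}}

```text
t: 23.95
eef_pos: [0.5827, -0.3401, 0.2361]
tool_rot: [0.001, 0.973, 0.23, 0.001]
contact_force: [-0.1, 0.4, -1.2]
gripper_width: 0.701
grasp_force: 0.0
```

```bash
python3 chk.py w8; python3 -c "
from h import *; snap('scene','s8')"
```

```text
[ 0.5827 -0.3401  0.2361] [-0.1278  0.3806 -1.2352]
w8 tiny knob 101 [ 0.3678 -0.3108  0.0082  0.113 ] [-0.0102 -0.0009]
w8 small rim 184 [ 0.6434 -0.2052  0.0358  0.0771] [-0.0006 -0.015 ]
w8 small disc 5338 [ 0.6438 -0.1904  0.0393  0.0878] [-0.0002 -0.0002]
w8 small knob 1976 [ 0.6443 -0.1908  0.0171  0.1057] [ 0.0003 -0.0006]
w8 medium rim 154 [ 0.5082 -0.4223  0.0337  0.0703] [0.0092 0.0325]
w8 medium disc 2552 [ 0.4975 -0.4528  0.0481  0.0812] [-0.0015  0.002 ]
w8 medium knob 518 [ 0.4981 -0.4538  0.0173  0.0991] [-0.0009  0.001 ]
w8 large disc 9948 [ 0.5827 -0.3417  0.057   0.074 ] [-0.0003 -0.0002]
w8 large knob 1104 [ 0.583  -0.3414  0.017   0.092 ] [-0.      0.0001]
w8t tiny disc 252 [ 0.3789 -0.3101  0.0297  0.0939] [ 0.0009 -0.0002]
w8t tiny knob 127 [ 0.3787 -0.3103  0.0168  0.1117] [ 0.0007 -0.0004]
w8t small disc 255 [ 0.6454 -0.1881  0.0386  0.0868] [0.0014 0.0021]
w8t small knob 100 [ 0.6444 -0.1903  0.0165  0.1049] [ 0.0004 -0.0001]
w8t medium disc 791 [ 0.4993 -0.4544  0.048   0.0798] [0.0003 0.0004]
w8t medium knob 115 [ 0.4993 -0.4542  0.0168  0.098 ] [0.0003 0.0006]
w8t large disc 547 [ 0.5771 -0.3499  0.0554  0.073 ] [-0.0059 -0.0084]
```

View pics/s8.png

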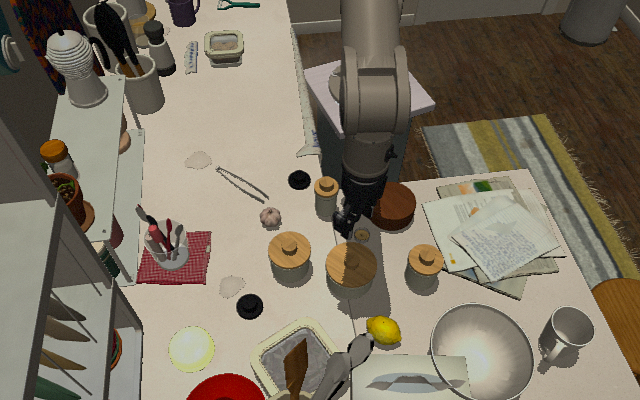

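The scene shows all four jars closed and lids centred: tiny (326,190), small (425,262), medium (290,252), large (351,265). The block at (393,205) is bare and nothing has been knocked over. Measured centres match the original jar positions within about 1 mm where the view was clear.

```bash
python3 -c "
from station import bot; print(bot.hand_in())"
```

```text
the job is handed in; nothing more can be done
None
```

All four jars are closed with their own lids, lying flat and centred to within about 1 mm where the cameras had a clear view, and the job was handed in at about 24 s.

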